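# Tip finished blocks into the collecting bin

## Robot

A 6-joint arm with a two-finger parallel gripper is mounted at the origin on a cart in front of the work surface, level with it; the furniture and walls round the work are solid. World frame = base frame: x ahead of the robot, y to its left, z up, the work surface at z = 0. Lengths are in m, angles in rad, forces in N, time in s.
With the tool pointing down it reaches from about 0.225 to 0.875 m from the base axis. Payload 3.4 kg.
Tool frame: the origin (TCP) lies on the centre line of the jaws, within the pads' length; the fingertips stand 17 mm ahead of it and the grasp point (between the pads) lies 2 mm behind it (nose_length is the distance from the TCP to the fingertips, in m); z points along the fingers, y is the line along which they close (so a half turn about z gives the same grasp; the last joint's range is limited). The gripper opens to 85 mm and grips with 20 to 120 N. Pads are 22 mm wide; open, the fingers measure 114 mm over their backs; the gripper's body (76 mm by 85 mm) begins 54 mm behind the grasp point. The pads swing forward as they close: fully open they stand 13 mm farther back than shut.
Start: joints at [1.082, 0.276, 1.505, -0, 1.361, -0.121], TCP at [0.207, 0.537, 0.248] pointing down, gripper open.
Joint ranges: [-2.89, 2.89], [-0.75, 2.08], [0.22, 2.7], [-1.18, 4.32], [0.11, 2.71], [-2.7, 2.7]. Speed limits (rad/s): [2.57, 2.57, 3.14, 3.14, 3.14, 3.14].

## Interface

Orientations are given as a unit quaternion [w, x, y, z].
In Python, from rig import get_state, get_image, sign_off, find_in, place_of, nose_length gives the robot as it stands.
- The arm moves only by the tool apply_moves, never from a script. Its argument "deltas" is one flat list of numbers, 5 for each row, row after row: the finger opening in mm, from 0 to 85.4, then the shift along the tool's x, y, z in mm, then the turn about the tool's z in degrees. A call has 1 to 12 rows; each row is the pose to reach, as a shift and turn from the pose commanded when the call began, along the tool's axes at that moment; what a row does not reach only later rows make up. A row lasts 1/12 s, in which the tool goes at most 41.7 mm and 7.16 degrees, less where a joint would pass 70% of its speed; a pose out of reach is approached as far as the arm can. A call with a gripper value outside its range is refused whole. The fingers move at their own pace and stop on an object; "squeeze" is the grip in N (left out, the last holds). Time passes only in rows, so rows that repeat a pose let the fingers close. It gives the time, the measured TCP pose, the force, the opening and the grip force at its end, in the units of the state.
- get_state(): the state, without advancing time (a new reading comes with each control period).
- get_image(name): name is "scene" or "top"; returns a dict with "frame" (384x512x3 uint8, red, green, blue), "K" (3x3 intrinsics, pixels), "position" and "orientation" of the camera in the world. Camera axes: x right, y down, z forward; pixel columns grow to the right and rows downward; lengths in m; the calibration is good to about 2 mm. A picture is of the moment at which its call begins. There is no depth.
- sign_off(): hands the job in; it is judged then, once.
Trained networks look in a picture, given as the dict that the camera call returned (one of the last four; its "shot" number tells which), for a name from the list of things; names that differ only in an ending like _2 or _b are one class to them, and where a whole thing is asked for, a point or a joint stands for the part that bears it (a point fixed in the world has none). Each returns a list of dicts, best first, with "score" (0 to 1); they miss things now and then, are a little off and sometimes report something else, mostly with a low value. They report only what shows in the picture. A call takes as long as a camera call.
- find_in(query, picture): "point" ([column, row] in pixels, amid what is visible of it).
- place_of(query, picture): "point" ([column, row] in pixels: a listed point, or the origin of a listed thing).
The state is a dict: "clock": time; "qpos": joint angles; "qd": joint speeds; "effort": joint torques, N m; "position": TCP position; "ee_rot": TCP orientation; "contact_force": force on the tool from outside, world axes, zero at the start; "moment": the same for the moment, N m; "width": finger opening in m; "gripper_force": force on a finger pad.
Only numpy, scipy, OpenCV 4.12 (cv2) and the standard library are available. Lean on these libraries where they do the work, as an engineer would, in place of code of your own. Each camera call takes 0.05 s, during which the arm holds its last target. There are 200 camera calls.

## Task

Clear the finished blocks: lay every white, pink and green cassette from the bench in the locked steel tipping tray, leaving the yellow ones alone. Once all are loaded, free the tray by giving the lock screw at its back a full quarter turn counter-clockwise with the orange-handled socket key (never turn the screw with the fingers), then press the red push plate right down so the blocks slide into the blue bin, and let the tray come back level. With all blocks in the bin, turn the lock screw fully back with the key and stand the key upright on the middle of its round mat.

Things in the scene. Friction and masses are not known exactly. Their poses are not given: they have to be found in the camera images.
- cassette_1: white embedding cassette with a pale wax block on it, 28 x 41 x 12 mm (x, y, z), lying flat on the bench at the start; the coloured base is 28 x 41 x 5 mm, the wax on it 24 x 30 mm; origin at the centre of its underside, long side along its y, z up. A finished block: to be binned if present (None when absent).
- cassette_2: pink embedding cassette with a pale wax block on it, 28 x 41 x 12 mm (x, y, z), lying flat on the bench at the start; the coloured base is 28 x 41 x 5 mm, the wax on it 24 x 30 mm; origin at the centre of its underside, long side along its y, z up. A finished block: to be binned if present (None when absent).
- cassette_3: green embedding cassette with a pale wax block on it, 28 x 41 x 12 mm (x, y, z), lying flat on the bench at the start; the coloured base is 28 x 41 x 5 mm, the wax on it 24 x 30 mm; origin at the centre of its underside, long side along its y, z up. A finished block: to be binned if present (None when absent).
- cassette_4: white embedding cassette with a pale wax block on it, 28 x 41 x 12 mm (x, y, z), lying flat on the bench at the start; the coloured base is 28 x 41 x 5 mm, the wax on it 24 x 30 mm; origin at the centre of its underside, long side along its y, z up. A finished block: to be binned if present (None when absent).
- cassette_0: yellow embedding cassette with a pale wax block on it, 28 x 41 x 12 mm (x, y, z), lying flat on the bench at the start; the coloured base is 28 x 41 x 5 mm, the wax on it 24 x 30 mm; origin at the centre of its underside, long side along its y, z up. Not finished: to be left where it lies. Always present.
- cassette_5: yellow embedding cassette with a pale wax block on it, 28 x 41 x 12 mm (x, y, z), lying flat on the bench at the start; the coloured base is 28 x 41 x 5 mm, the wax on it 24 x 30 mm; origin at the centre of its underside, long side along its y, z up. Not finished: to be left where it lies. Always present.
- stand: fixed grey tipping stand, base 200 x 345 mm; origin on the bench right under the middle of the tray's hinge; y runs along the tray from the bin end (-y) to the lock screw end (+y), -x is the side towards the robot, z up. Two bearing cheeks at x = +-88 mm, y -12 to 33 mm, 112 mm high. With the level tray all lies below 135 mm; tipped, the tray's back edge rises to 165 mm.
- tray_floor (a point): centre of the inside floor of the open steel tray, 100 mm above the bench when level; tilts with it, axes as the stand's. Inside 150 (x) by 130 mm (y); walls 3 mm thick and 25 mm high at both sides and the +y end; the -y end (mouth) is open. Room for 2 x 2 cassettes, long sides along y, 70 mm apart in x, 50 in y. Slippery (friction 0.3): cassettes slide out well before full tilt.
- push_plate (a point): centre of the top face of the red push plate, 40 (x) by 44 mm (y), on the tray's -x side near the mouth, outside the bin: 118 mm in -x, 80 mm in -y and 14 mm above the hinge middle; 111 mm above the bench when level, about 56 mm at full tilt. Pressing it down tips the tray.
- tray_hinge (a point): middle of the tray's hinge axis, 97 mm above the bench; the axis lies along the stand's x.
- tray_tilt (a joint): tilt of the tray, rad: 0 level, 0.7 fully tipped, mouth down over the bin. A spring brings it back level by itself (3 N on the push plate at level, 7 N at full tilt). While the lock screw is near 0 its brass tongue lies over the lug at the tray's back wall and holds the tray level, with up to 0.06 rad of play; from 1.2 rad on it is clear.
- bin_floor (a point): centre of the inside floor of the blue bin, part of the stand under the tray's mouth, 12 mm above the bench, axes as the stand's; inside 172 (x) by 146 mm (y); side walls reach 36 mm above this floor, the near wall 20 mm, the far (-y) wall 71 mm.
- lock_screw: captive quarter-turn lock screw, upright, on a post 115 mm in +y from the hinge middle; origin on its axis, 108 mm above the bench; at 0 its axes are the stand's and its brass tongue (14 x 48 x 4 mm) points to -y over the tray's lug. Oblong brass head on top: 24 mm long (own x), 9 mm wide (own y), 12 mm high, on a dark round flange 40 mm across.
- screw_head (a point): foot of the oblong head on the screw's axis, on the flange's top face, 116 mm above the bench; axes turn with the screw. The key's underside comes to rest at this height.
- lock_turn (a joint): turn of the lock screw, rad: 0 locked (0 to 0.2 at the start), 1.6 at the end stop, free; grows counter-clockwise seen from above. Stays where it is left; friction 0.05 N m.
- socket_key: socket key standing upright, 74 mm tall, 0.15 kg; origin at the centre of its underside, z up. Steel socket 40 x 38 x 22 mm with a pocket beneath, 30 (own x) by 14 mm (own y), 14 mm deep, that fits the screw head either way round with 0.2 rad of play; orange grip on top, 36 (own x) by 16 mm (own y), 40 to 74 mm above the origin. Stands by itself on bench, mat or screw flange.
- key_mat: fixed black round rubber mat, 90 mm across, 3 mm thick, the key's place; origin at the centre of its underside on the bench.

How it is judged:
On the way, in this order (a step that is already met when the one before it is completed fails the run):
1. all white, pink and green cassettes that are present lie in the level tray, the lock still closed (x of cassette_1 in the frame of tray_floor between -0.078 and 0.078 m and y of cassette_1 in the frame of tray_floor between -0.068 and 0.068 m and z of cassette_1 in the frame of tray_floor between -0.008 and 0.03 m and x of cassette_2 in the frame of tray_floor between -0.078 and 0.078 m and y of cassette_2 in the frame of tray_floor between -0.068 and 0.068 m and z of cassette_2 in the frame of tray_floor between -0.008 and 0.03 m and x of cassette_3 in the frame of tray_floor between -0.078 and 0.078 m and y of cassette_3 in the frame of tray_floor between -0.068 and 0.068 m and z of cassette_3 in the frame of tray_floor between -0.008 and 0.03 m and x of cassette_4 in the frame of tray_floor between -0.078 and 0.078 m and y of cassette_4 in the frame of tray_floor between -0.068 and 0.068 m and z of cassette_4 in the frame of tray_floor between -0.008 and 0.03 m and value of joint tray_tilt below 0.06 rad and value of joint lock_turn below 0.4 rad), for 0.2 s.
2. the lock screw has been turned to at least 1.3 rad by the key (value of joint lock_turn above 1.3 rad and contact force between socket_key and lock_screw above 0.05 N).
3. the tray is tipped to at least 0.6 rad (value of joint tray_tilt above 0.6 rad), for 0.1 s.
4. the tray is level again and all those cassettes lie in the bin (x of cassette_1 in the frame of bin_floor between -0.09 and 0.09 m and y of cassette_1 in the frame of bin_floor between -0.078 and 0.078 m and z of cassette_1 in the frame of bin_floor between -0.008 and 0.045 m and x of cassette_2 in the frame of bin_floor between -0.09 and 0.09 m and y of cassette_2 in the frame of bin_floor between -0.078 and 0.078 m and z of cassette_2 in the frame of bin_floor between -0.008 and 0.045 m and x of cassette_3 in the frame of bin_floor between -0.09 and 0.09 m and y of cassette_3 in the frame of bin_floor between -0.078 and 0.078 m and z of cassette_3 in the frame of bin_floor between -0.008 and 0.045 m and x of cassette_4 in the frame of bin_floor between -0.09 and 0.09 m and y of cassette_4 in the frame of bin_floor between -0.078 and 0.078 m and z of cassette_4 in the frame of bin_floor between -0.008 and 0.045 m and value of joint tray_tilt below 0.05 rad), for 0.2 s.
5. the lock screw has been turned back below 0.25 rad by the key (value of joint lock_turn below 0.25 rad and contact force between socket_key and lock_screw above 0.05 N).
At the end, for the whole second after the job is handed in: All present white, pink and green cassettes rest inside the bin, the tray is level (below 0.05 rad), the lock screw is back below 0.28 rad, and the key stands upright (within 0.12 rad) on its mat, its middle within 25 mm of the mat's middle, released and at rest (all of step 4 and value of joint lock_turn below 0.28 rad and horizontal distance between socket_key and key_mat below 0.025 m and angle between socket_key's own z axis and vertical below 0.12 rad and height (world z) of socket_key below 0.008 m and linear speed of socket_key below 0.02 m/s and linear speed of each of cassette_1, cassette_2, cassette_3, cassette_4 below 0.03 m/s); the robot touches nothing.
It fails at once if a yellow cassette was moved more than 3 cm (distance of any of cassette_0, cassette_5 from where it was at the start of the episode above 0.03 m).
It fails at once if the lock screw was touched with the fingers (more than 1 N) (contact force between the fingers and lock_screw above 1 N).
Of cassette_1, cassette_2, cassette_3, cassette_4 only 3 to 4 are there at a start; the rules pass over those that are not, and their reading is None.
At some moment in a run one of cassette_1, cassette_2, cassette_3, cassette_4 may be knocked a few centimetres aside while the robot is not near it.
It also fails if it takes over 208 s, if anything falls off the work surface, if the arm or the gripper's body presses on something with over 40 N, if the wrist force passes 120 N, or if a joint passes its speed limit or range.

## Working session

There is one attempt and no reset: what is moved stays moved. The work goes in short steps, Python scripts to look and compute and a tool call to move; the robot and the scene stay as the last step left them, time stands still between calls to the robot, and variables do not carry over. Pictures are saved under pics/ and viewed, at most 17 in all, crops included, and the job is handed in when it is done.

Besides the shell and the picture viewer there is one more tool, called after ">>>" in YAML: its name, and indented under it one key for each argument. apply_moves: Moves the arm, as the interface text tells. Its arguments: {"type":"object","properties":{"deltas":{"type":"array"},"squeeze":{"type":"number"}},"required":["deltas"]}

```bash
mkdir -p pics; ls
cat > h.py <<'E'
import numpy as np, cv2
from rig import *
from scipy.spatial.transform import Rotation as R
def rot(q): return R.from_quat([q[1],q[2],q[3],q[0]]).as_matrix()
def ray(im,px,z):
    K=np.array(im["K"]);d=rot(im["orientation"])@np.linalg.inv(K)@np.array([px[0],px[1],1.])
    p=np.array(im["position"]);return p+d*(z-p[2])/d[2]
def proj(im,P):
    c=rot(im["orientation"]).T@(np.array(P,float)-np.array(im["position"]));u=np.array(im["K"])@c;return u[:2]/u[2]
def save(im,n): cv2.imwrite("pics/"+n,cv2.cvtColor(im["frame"],cv2.COLOR_RGB2BGR))
E
python3 - <<'E'
from h import *
s=get_state();print(s["position"],s["ee_rot"],s["clock"],nose_length)
Z=dict(cassette_1=0,cassette_2=0,cassette_3=0,cassette_0=0,socket_key=0,key_mat=0,stand=0,tray_floor=.1,push_plate=.111,tray_hinge=.097,bin_floor=.012,lock_screw=.108,screw_head=.116)
for c in ["top","scene"]:
    im=get_image(c);save(im,c+"0.png");print(c,np.round(im["position"],3),im["K"][0][0])
    for n,z in Z.items():
        for r in place_of(n,im)[:6]:
            if r["score"]>.2: print(n,round(r["score"],2),np.round(r["point"]),np.round(ray(im,r["point"],z),3)[:2])
E
```

```text
pics
[0.20651904 0.53610255 0.24744681] [-2.77259538e-04  1.82864495e-01  9.83137708e-01 -8.64674945e-04] 0.0 0.017
top [ 0.38  -0.144  1.181] 492.5072495018332
cassette_1 0.76 [221. 192.] [ 0.554 -0.032]
cassette_1 0.6 [148. 180.] [0.579 0.147]
cassette_1 0.58 [215. 216.] [ 0.496 -0.019]
cassette_1 0.52 [192. 192.] [0.553 0.039]
cassette_1 0.28 [339. 181.] [ 0.584 -0.317]
cassette_2 0.76 [221. 192.] [ 0.554 -0.032]
cassette_2 0.6 [148. 180.] [0.579 0.147]
cassette_2 0.58 [215. 216.] [ 0.496 -0.019]
cassette_2 0.52 [192. 192.] [0.553 0.039]
cassette_2 0.28 [339. 181.] [ 0.584 -0.317]
cassette_3 0.76 [221. 192.] [ 0.554 -0.032]
cassette_3 0.6 [148. 180.] [0.579 0.147]
cassette_3 0.58 [215. 216.] [ 0.496 -0.019]
cassette_3 0.52 [192. 192.] [0.553 0.039]
cassette_3 0.28 [339. 181.] [ 0.584 -0.317]
cassette_0 0.76 [221. 192.] [ 0.554 -0.032]
cassette_0 0.6 [148. 180.] [0.579 0.147]
cassette_0 0.58 [215. 216.] [ 0.496 -0.019]
cassette_0 0.52 [192. 192.] [0.553 0.039]
cassette_0 0.28 [339. 181.] [ 0.584 -0.317]
socket_key 0.72 [209. 142.] [0.677 0.003]
stand 0.81 [337. 185.] [ 0.575 -0.313
[... 1102 characters left out ...]
 232.] [ 0.556 -0.04 ]
cassette_0 0.75 [155. 268.] [0.572 0.147]
cassette_0 0.67 [226. 262.] [0.469 0.036]
cassette_0 0.59 [241. 246.] [ 0.484 -0.03 ]
cassette_0 0.53 [199. 244.] [0.563 0.028]
cassette_0 0.53 [221. 232.] [ 0.556 -0.04 ]
socket_key 0.58 [176. 221.] [ 0.679 -0.003]
socket_key 0.31 [170. 225.] [0.675 0.019]
key_mat 0.59 [173. 226.] [0.669 0.015]
stand 0.79 [279. 188.] [ 0.58  -0.324]
stand 0.36 [305. 174.] [ 0.572 -0.461]
tray_floor 0.61 [172. 222.] [0.557 0.101]
tray_floor 0.57 [283. 159.] [ 0.571 -0.32 ]
push_plate 0.85 [330. 162.] [ 0.447 -0.367]
tray_hinge 0.94 [279. 159.] [ 0.583 -0.32 ]
bin_floor 0.69 [306. 176.] [ 0.553 -0.433]
screw_head 0.58 [248. 164.] [ 0.604 -0.199]
```

Run:
```python
import cv2
a=cv2.imread("pics/top0.png");cv2.imwrite("pics/top0c.png",cv2.resize(a[100:280,100:440],(800,424),interpolation=cv2.INTER_CUBIC))
```

```text
(no output)
```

View pics/top0c.png

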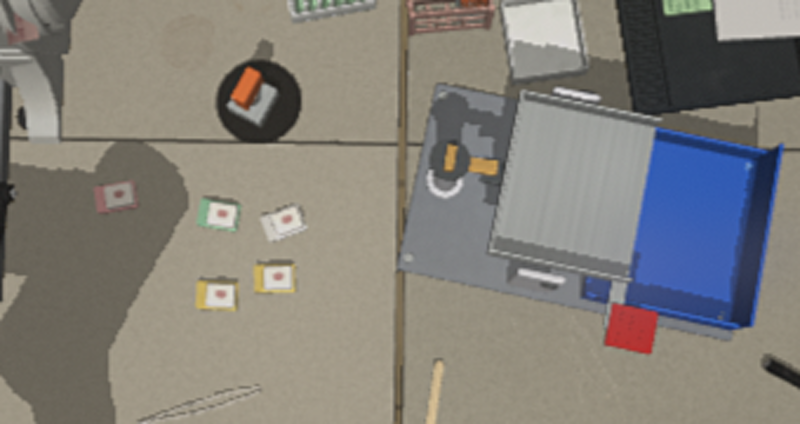

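View pics/scene0.png

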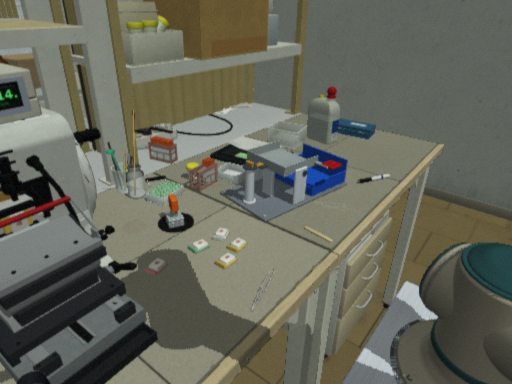

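The top crop shows three finished cassettes: pink (118,196), green (219,213) and white (283,222). The two yellow ones are at (217,295) and (275,278). The key stands on its mat at (258,100), the screw head is at (451,158) and the push plate at (632,329).

```bash
cat >> h.py <<'E'
def rect(im,m,z):
    cs=max(cv2.findContours(m.astype(np.uint8),0,2)[0],key=cv2.contourArea)
    P=np.array([ray(im,p,z)[:2] for p in cs[:,0,:]]).astype(np.float32)*1000
    (c,s,a)=cv2.minAreaRect(P)
    if s[0]<s[1]: a+=90   # angle of long side
    return np.round(c,1),np.round(s,1),round((a+90)%180-90,1)
def blob(im,px,hw,f,z):
    "pixels with f(hsv) true round px"
    h=cv2.cvtColor(im["frame"],cv2.COLOR_RGB2HSV).astype(int);m=np.zeros(h.shape[:2],bool)
    x,y=map(int,px);m[y-hw:y+hw,x-hw:x+hw]=f(h)[y-hw:y+hw,x-hw:x+hw]
    m=cv2.morphologyEx(m.astype(np.uint8),cv2.MORPH_CLOSE,np.ones((5,5)))
    return rect(im,m,z),int(m.sum())
def go(x,y,z,a,cmd=None):
    "deltas (mm, deg) to TCP x,y,z (mm) with closing line at world angle a deg"
    s=get_state();M=rot(s["ee_rot"]);p=np.array(s["position"])*1000
    d=M.T@(np.array([x,y,z])-p);b=np.degrees(np.arctan2(M[1,1],M[0,1]))
    t=(-(a-b)+90)%180-90
    print("d",np.round(d,1),"turn",round(t,1),"q6",round(s["qpos"][5],2),"at",np.round(p,1),"w",round(s["width"]*1000,1))
E
python3 - <<'E'
from h import *
im=get_image("top")
C=dict(pink=(150,183),green=(193,190.5),white=(220,194),y1=(192,225),y2=(217,218))
h=cv2.cvtColor(im["frame"],cv2.COLOR_RGB2HSV).astype(int)
for n,p in C.items():
    x,y=map(int,p);bg=np.median(im["frame"][y-14:y+15,x-14:x+15].reshape(-1,3),0)
    g=lambda h:(np.abs(im["frame"].astype(int)-bg).sum(2)>45)
    print(n,bg,blob(im,p,13,g,.006))
print("plate",blob(im,(368,240),16,lambda h:(h[...,1]>150)&((h[...,0]<8)|(h[...,0]>172)),.111))
print("head",blob(im,(291,167),8,lambda h:(h[...,1]>120)&(h[...,0]>8)&(h[...,0]<30),.128))
print("tongue",blob(im,(306,171),7,lambda h:(h[...,1]>120)&(h[...,0]>8)&(h[...,0]<30),.112))
print("grip",blob(im,(205,137),12,lambda h:(h[...,1]>150)&(h[...,0]<20),.07))
print("mat",blob(im,(210,143),24,lambda h:h[...,2]<50,.003))
print("bin",blob(im,(400,195),60,lambda h:(h[...,1]>120)&(h[...,0]>90)&(h[...,0]<130),.048))
for n,z in dict(push_plate=.111,lock_screw=.108,screw_head=.116,key_mat=0).items():
    print(n,[(round(r["score"],2),np.round(ray(im,r["point"],z)[:2],3)) for r in place_of(n,im)[:3]])
a=im["frame"][85:265,100:420]
E
```

```text
pink [107. 102.  90.] ((array([572.9, 144.1]), array([23.8, 37.9]), -75.8), 160)
green [161. 154. 136.] ((array([556.1,  35.1]), array([41.5, 33.5]), 83.0), 226)
white [163. 155. 138.] ((array([548.9, -30.9]), array([30.9, 45.7]), -70.4), 223)
y1 [163. 155. 137.] ((array([474.2,  34.9]), array([33.5, 43.3]), -89.0), 242)
y2 [164. 156. 138.] ((array([491.9, -23.1]), array([33.6, 41. ]), -89.0), 238)
plate ((array([ 439.8, -362.8]), array([41.7, 38.5]), 78.9), 344)
head ((array([ 592.4, -194.2]), array([ 7.9, 23. ]), -8.8), 41)
tongue ((array([ 588.8, -225.6]), array([24.6, 12.6]), 83.6), 64)
grip ((array([673.4,   4. ]), array([20.1, 38.5]), -24.2), 136)
mat ((array([675.8,  -0.8]), array([83.4, 83.9]), -89.1), 561)
bin ((array([ 545.7, -448.6]), array([125.5, 191.4]), -11.1), 4017)
push_plate [(0.74, array([ 0.555, -0.294])), (0.67, array([ 0.568, -0.308])), (0.65, array([ 0.446, -0.363]))]
lock_screw [(0.83, array([ 0.598, -0.196]))]
screw_head [(0.67, array([ 0.599, -0.187])), (0.59, array([ 0.59 , -0.196]))]
key_mat [(0.94, array([ 0.677, -0.003]))]
```

View pics/top0.png

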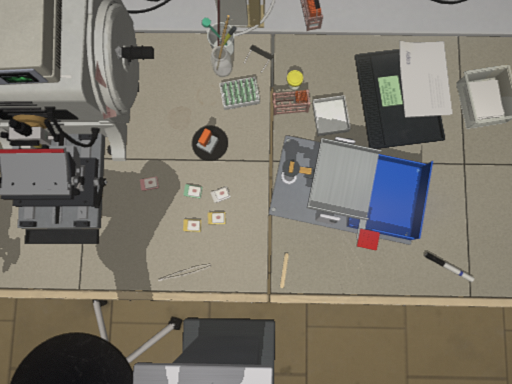

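Run:
```python
from h import *
im=get_image("scene")
for z in (.15,.25): print(proj(im,[.573,.144,z]),proj(im,[.3,.45,z]),proj(im,[.45,.3,z]))
t=get_image("top")
for x,y,z in [(.207,.537,.25),(.4,.35,.2),(.5,.25,.2),(.573,.144,.15),(.45,.2,.25)]: print(proj(t,[x,y,z]).round())
go(573,144,150,14.2)
```

```text
[147.54566929 206.17403866] [ 60.60155923 428.80401569] [111.86414143 275.85090069]
[141.21118741 158.14562982] [ 32.84465509 356.52359446] [ 99.78652666 216.91845245]
[-107.  354.]
[ 18. 251.]
[ 72. 201.]
[133. 171.]
[ 86. 225.]
d [-482.9 -234.6   98.3] turn 54.7 q6 -0.12 at [206.8 536.6 248.3] w 85.5
```

The microtome fills the top-left of the picture, with its corner near pixel (100,243). I'll swing in closer to the robot first to keep clear of it.

>>> apply_moves:
  deltas: [45,-290,-356,0,54.7,45,-290,-356,0,54.7,45,-290,-356,0,54.7,45,-290,-356,0,54.7,45,-290,-356,0,54.7,45,-290,-356,0,54.7,45,-290,-356,0,54.7,45,-290,-356,0,54.7,45,-290,-356,0,54.7,45,-290,-356,0,54.7,45,-290,-356,0,54.7,45,-290,-356,0,54.7]
  squeeze: 30

```text
clock: 2.75
position: [0.352, 0.0932, 0.2488]
ee_rot: [0.003, 0.618, 0.786, -0.001]
contact_force: [0.1, -0.2, 0.0]
width: 0.0447
gripper_force: 0.0
```

Run:
```python
from h import *
print(get_state()["qpos"])
go(573,144,100,14.2)
```

```text
[ 0.07194702 -0.05313766  1.89088262 -0.00512891  1.30105601 -0.16479652]
d [ -2.  226.5 149.2] turn -0.6 q6 -0.16 at [352.   93.2 248.8] w 44.7
```

>>> apply_moves:
  deltas: [45,-1,227,100,0,45,-1,227,100,0,45,-1,227,100,0,45,-1,227,100,0,45,-1,227,100,0,45,-1,227,100,0,45,-1,227,100,0,45,-1,227,100,0,45,-1,227,100,0,45,-1,227,195,0,45,-1,227,195,0,45,-1,227,195,0]

```text
clock: 3.75
position: [0.5648, 0.1543, 0.0502]
ee_rot: [-0.003, 0.614, 0.789, -0.003]
contact_force: [-1.1, -0.1, -0.7]
width: 0.0451
gripper_force: 0.0
```

Run:
```python
from h import *
im=get_image("top");save(im,"t1.png")
im=get_image("scene");f=im["frame"][200:300,100:260];cv2.imwrite("pics/s1.png",cv2.resize(f[...,::-1],(800,500),interpolation=2))
go(574,145,18,14.2)
```

```text
d [-11.1   5.5  34. ] turn 0.0 q6 -0.1 at [566.2 154.5  52. ] w 44.9
```

View pics/s1.png

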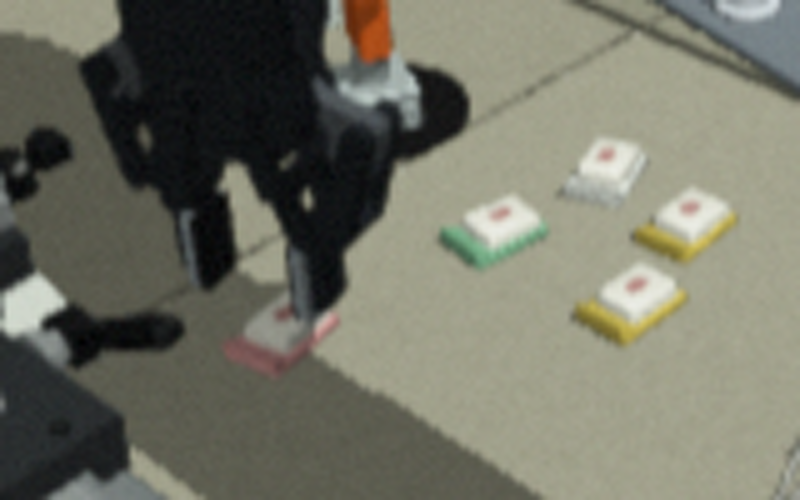

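The crop shows the jaws about a centimetre to the left of the pink cassette at (280,335). I'll correct this and let the arm settle.

>>> apply_moves:
  deltas: [45,-9,2,0,0,45,-9,2,0,0,45,-9,2,10,0,45,-9,2,10,0,45,-9,2,10,0]

```text
clock: 4.27
position: [0.5737, 0.1466, 0.0436]
ee_rot: [0.0, 0.614, 0.789, 0.0]
contact_force: [-0.7, 0.6, 0.4]
width: 0.045
gripper_force: 0.0
```

Run:
```python
from h import *
go(574,145,18,14.2)
im=get_image("scene");print(proj(im,[.574,.145,.006]),[ (round(r['score'],2),np.round(ray(im,r['point'],0)[:2],3)) for r in place_of("cassette_2",im)])
go(574,145,18,14.2)
```

```text
d [-1.6 -0.1 25.6] turn 0.0 q6 -0.12 at [573.7 146.6  43.6] w 45.0
[154.64508414 265.25861861] [(0.78, array([0.561, 0.158])), (0.64, array([0.469, 0.035])), (0.56, array([0.562, 0.035])), (0.48, array([ 0.55 , -0.028]))]
d [-1.7 -0.4 25.7] turn 0.0 q6 -0.12 at [573.9 146.8  43.7] w 45.2
```

>>> apply_moves:
  deltas: [45,-2,0,18,0,45,-2,0,26,0,45,-2,0,26,0,15,-2,0,26,0,15,-2,0,26,0,15,-2,0,26,0,15,-2,0,26,0,15,-2,0,26,0,15,-2,0,26,0,15,-2,0,10,0,15,-2,0,-20,0,15,-2,0,-20,0]

```text
clock: 5.37
position: [0.5776, 0.1453, 0.0678]
ee_rot: [0.003, 0.614, 0.789, 0.003]
contact_force: [1.4, 0.8, 0.5]
width: 0.0276
gripper_force: 29.9
```

```bash
cat >> h.py <<'E'
import json
def track(d=None,abs_=None):
    "update commanded pose by the last row sent"
    c=abs_ or json.load(open("cmd.json"))
    if d:
        a=np.radians(c[3]);X=np.array([-np.sin(a),np.cos(a)]);Y=np.array([np.cos(a),np.sin(a)])
        # tool z down: x = y rotated +90 about up? y x z... checked on start pose
        p=np.array(c[:2])+X*d[0]+Y*d[1];c=[p[0],p[1],c[2]-d[2],c[3]-d[3]]
    json.dump([float(v) for v in c],open("cmd.json","w"));return np.round(c,1)
def to(*W):
    "rows to absolute waypoints (x,y,z,closing angle) from commanded pose"
    c=json.load(open("cmd.json"));a=np.radians(c[3]);X=np.array([-np.sin(a),np.cos(a)]);Y=np.array([np.cos(a),np.sin(a)])
    for w in W:
        v=np.array(w[:2])-c[:2];print(w,"->",np.round([v@X,v@Y,c[2]-w[2],(c[3]-w[3]+90)%180-90],1))
    s=get_state();print("err cmd-meas",np.round(np.array(c[:3])-np.array(s["position"])*1000,1),"q6",round(s["qpos"][5],2))
E
python3 - <<'E'
from h import *
track(abs_=[574.4,144.9,63.7,14.2])
to((574,145,120,14.2),(610,-289,200,-11),(610,-289,121,-11),(610,-289,119,-11))
E
```

```text
(574, 145, 120, 14.2) -> [  0.2  -0.4 -56.3   0. ]
(610, -289, 200, -11) -> [-429.4  -71.9 -136.3   25.2]
(610, -289, 121, -11) -> [-429.4  -71.9  -57.3   25.2]
(610, -289, 119, -11) -> [-429.4  -71.9  -55.3   25.2]
err cmd-meas [-3.2 -0.4 -4.1] q6 -0.12
```

>>> apply_moves:
  deltas: [15,0,0,-80,0,15,0,0,-80,0,15,-429,-72,-136,25.2,15,-429,-72,-136,25.2,15,-429,-72,-136,25.2,15,-429,-72,-136,25.2,15,-429,-72,-136,25.2,15,-429,-72,-136,25.2,15,-429,-72,-136,25.2,15,-429,-72,-136,25.2,15,-429,-72,-136,25.2,15,-429,-72,-136,25.2]

```text
clock: 6.37
position: [0.6078, -0.2691, 0.1966]
ee_rot: [-0.0, 0.772, 0.636, 0.0]
contact_force: [0.7, 0.4, 0.2]
width: 0.0272
gripper_force: 29.9
```

>>> apply_moves:
  deltas: [15,0,0,0,0,15,0,0,0,0,15,0,0,0,0,15,0,0,0,0,15,0,0,0,0,15,0,0,0,0]

```text
clock: 6.87
position: [0.6082, -0.2655, 0.1965]
ee_rot: [-0.0, 0.771, 0.637, 0.0]
contact_force: [0.0, 0.5, -0.1]
width: 0.0271
gripper_force: 29.9
```

Run:
```python
from h import *
print(track((-429,-72,-136,25.2)))
to((610,-289,120,-11),(549,-31,60,19.6))
print(get_state()["width"],rot(get_state()["ee_rot"])[:,1])
im=get_image("top");save(im,"t2.png")
```

```text
[ 609.8 -288.7  199.7  -11. ]
(610, -289, 120, -11) -> [-0.3  0.2 79.7  0. ]
(549, -31, 60, 19.6) -> [ 241.3 -108.9  139.7  -30.6]
err cmd-meas [  1.7 -23.2   3.2] q6 -0.33
0.02708986674564643 [ 9.82071391e-01 -1.88509093e-01 -3.22505200e-04]
```

>>> apply_moves:
  deltas: [15,-23,6,30,0,15,-23,6,50,0,15,-23,6,65,0,15,-23,6,72,0,15,-23,6,76,0,15,-23,6,76,0,15,-23,6,76,0,42,-23,6,76,0,42,-23,6,76,0,42,-23,6,76,0,42,-23,6,50,0,42,-23,6,10,0]

```text
clock: 7.92
position: [0.6072, -0.2893, 0.1828]
ee_rot: [-0.005, 0.771, 0.636, -0.002]
contact_force: [-0.4, -1.3, -0.4]
width: 0.0418
gripper_force: 0.0
```

Run:
```python
from h import *
for i in range(4): im=get_image("top")
save(im,"t2.png");cv2.imwrite("pics/t2c.png",cv2.resize(im["frame"][120:260,130:440,::-1],(800,361),interpolation=2))
for n in ["cassette_1"]:
  for r in place_of(n,im): print(n,round(r["score"],2),np.round(r["point"]),np.round(ray(im,r["point"],0),3)[:2])
go(549,-31,110,19.6)
```

```text
cassette_1 0.74 [216. 219.] [ 0.488 -0.02 ]
cassette_1 0.66 [194. 224.] [0.473 0.032]
cassette_1 0.58 [220. 190.] [ 0.559 -0.03 ]
cassette_1 0.49 [193. 192.] [0.551 0.037]
cassette_1 0.2 [208. 142.] [0.678 0.004]
d [ 243.5 -109.    76.9] turn -30.6 q6 -0.36 at [ 609.6 -290.8  187.1] w 42.1
```

View pics/t2c.png

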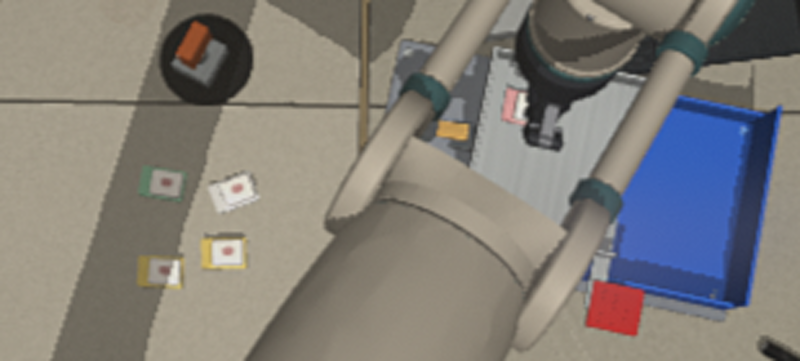

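The pink cassette lies in the tray at crop (515,105), and green and white haven't moved. Next is white.

>>> apply_moves:
  deltas: [40,244,-107,0,-30.6,40,244,-107,0,-30.6,40,244,-107,0,-30.6,40,244,-107,0,-30.6,40,244,-107,0,-30.6,40,244,-107,30,-30.6,40,244,-107,60,-30.6,40,244,-107,100,-30.6,40,244,-107,137,-30.6,40,244,-107,137,-30.6,40,244,-107,137,-30.6,40,244,-107,137,-30.6]

```text
clock: 9.17
position: [0.552, -0.0313, 0.0504]
ee_rot: [0.001, 0.576, 0.817, 0.0]
contact_force: [0.8, -0.1, 0.1]
width: 0.0402
gripper_force: 0.0
```

Run:
```python
from h import *
for i in range(2): im=get_image("scene")
cv2.imwrite("pics/s2.png",cv2.resize(im["frame"][200:300,140:300,::-1],(800,500),interpolation=2))
go(551,-31,17,19.6)
```

```text
d [ 1.4 -1.9 34.7] turn -0.0 q6 -0.52 at [553.1 -31.7  51.7] w 40.0
```

View pics/s2.png

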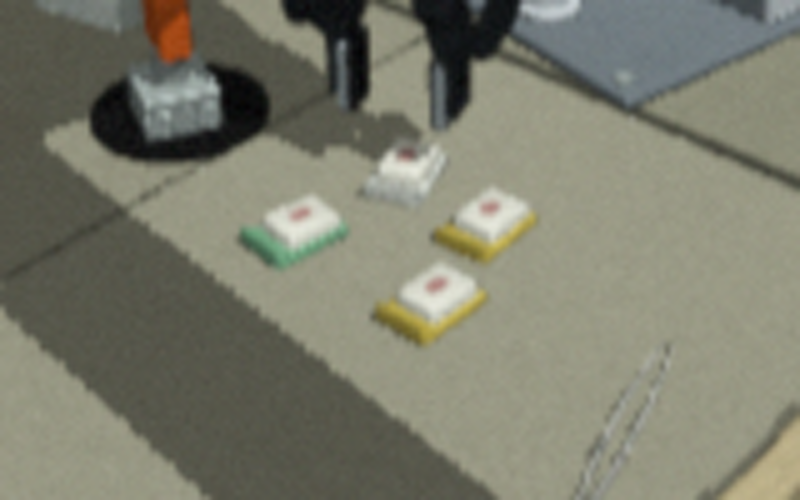

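The jaws sit above and around the white cassette at crop (405,170), and the near finger is clear of the yellow one at (487,225).

>>> apply_moves:
  deltas: [40,1,-1,20,0,40,1,-1,34,0,40,1,-1,34,0,40,1,-1,34,0,15,1,-1,34,0,15,1,-1,34,0,15,1,-1,34,0,15,1,-1,34,0,15,1,-1,20,0,15,1,-1,-20,0,15,1,-1,-60,0,15,1,-1,-100,0]

```text
clock: 10.27
position: [0.5492, -0.0302, 0.1513]
ee_rot: [-0.0, 0.576, 0.817, -0.0]
contact_force: [2.6, 0.1, 0.1]
width: 0.0273
gripper_force: 29.9
```

>>> apply_moves:
  deltas: [15,0,0,-20,0,15,0,0,-30,0,15,0,0,-30,0,15,0,0,-30,0]

```text
clock: 10.6
position: [0.5491, -0.0302, 0.179]
ee_rot: [-0.0, 0.576, 0.817, -0.0]
contact_force: [0.2, -0.5, -1.2]
width: 0.0269
gripper_force: 29.9
```

Run:
```python
from h import *
go(541.1,-275.8,195,-11)
```

```text
d [-228.6  -90.1  -16.1] turn 30.6 q6 -0.52 at [549.1 -30.2 179. ] w 26.9
```

>>> apply_moves:
  deltas: [15,-229,-90,-16,30.6,15,-229,-90,-16,30.6,15,-229,-90,-16,30.6,15,-229,-90,-16,30.6,15,-229,-90,-16,30.6,15,-229,-90,-16,30.6,15,-229,-90,-16,30.6,15,-229,-90,-16,30.6,15,-229,-90,-16,30.6,15,-229,-90,-16,30.6,15,-229,-90,-16,30.6,15,-229,-90,-16,30.6]

```text
clock: 11.6
position: [0.542, -0.2748, 0.1951]
ee_rot: [-0.0, 0.771, 0.637, -0.0]
contact_force: [0.7, 0.1, -0.1]
width: 0.0272
gripper_force: 29.9
```

Run:
```python
from h import *
go(541.1,-275.8,119,-11)
```

```text
d [-1.2 -0.6 76.1] turn 0.1 q6 -0.39 at [ 542.  -274.8  195.1] w 27.2
```

>>> apply_moves:
  deltas: [15,-1,-1,30,0,15,-1,-1,50,0,15,-1,-1,65,0,15,-1,-1,72,0,15,-1,-1,75,0,15,-1,-1,75,0,15,-1,-1,75,0,40,-1,-1,75,0,40,-1,-1,75,0,40,-1,-1,75,0,40,-1,-1,50,0,40,-1,-1,10,0]

```text
clock: 12.6
position: [0.5382, -0.2755, 0.1822]
ee_rot: [-0.005, 0.772, 0.636, -0.001]
contact_force: [-0.0, -0.9, -0.3]
width: 0.0402
gripper_force: 0.0
```

Run:
```python
from h import *
for i in range(4): im=get_image("top")
for r in place_of("cassette_1",im): print(round(r["score"],2),np.round(r["point"]),np.round(ray(im,r["point"],0),3)[:2])
f=im["frame"].astype(int)
m=lambda h:(h[...,0]>55)&(h[...,0]<95)&(h[...,1]>60)|((h[...,2]>205)&(h[...,1]<45))
print(blob(im,(193,191),13,m,.006))
go(556,36,50,-7)
```

```text
0.6 [329. 191.] [ 0.56  -0.292]
0.58 [193. 227.] [0.468 0.034]
0.55 [215. 218.] [ 0.489 -0.018]
0.45 [194. 192.] [0.551 0.035]Traceback (most recent call last):
  File "<stdin>", line 6, in <module>
  File "h.py", line 22, in blob
    return rect(im,m,z),int(m.sum())
           ~~~~^^^^^^^^
  File "h.py", line 12, in rect
    cs=max(cv2.findContours(m.astype(np.uint8),0,2)[0],key=cv2.contourArea)
ValueError: max() iterable argument is empty
```

Run:
```python
from h import *
go(555,36,50,-7)
```

```text
d [310.1 -45.7 135.8] turn -4.0 q6 -0.4 at [ 540.7 -277.   185.9] w 40.3
```

>>> apply_moves:
  deltas: [42,310,-46,0,-4,42,310,-46,0,-4,42,310,-46,0,-4,42,310,-46,0,-4,42,310,-46,0,-4,42,310,-46,0,-4,42,310,-46,30,-4,42,310,-46,60,-4,42,310,-46,100,-4,42,310,-46,136,-4,42,310,-46,136,-4,42,310,-46,136,-4]

```text
clock: 13.85
position: [0.552, 0.0363, 0.0471]
ee_rot: [-0.003, 0.749, 0.663, -0.003]
contact_force: [-0.1, 0.6, 0.3]
width: 0.0422
gripper_force: 0.0
```

>>> apply_moves:
  deltas: [42,0,0,0,0,42,0,0,0,0,42,0,0,0,0]

```text
clock: 14.1
position: [0.5565, 0.0355, 0.052]
ee_rot: [0.002, 0.749, 0.662, 0.002]
contact_force: [-0.4, 0.1, 0.5]
width: 0.042
gripper_force: 0.0
```

Run:
```python
from h import *
im=get_image("scene")
cv2.imwrite("pics/s3.png",cv2.resize(im["frame"][140:300,140:396,::-1],(800,500),interpolation=2))
go(555,36,17,-7)
```

```text
d [ 0.3 -1.4 34.8] turn -0.0 q6 0.06 at [556.2  35.5  51.8] w 41.9
```

View pics/s3.png

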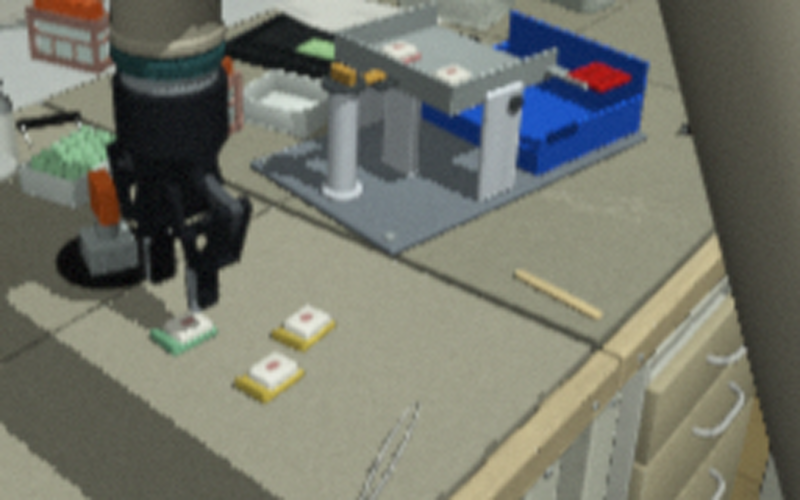

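The picture shows pink (400,50) and white (452,72) in the tray. The jaws are over green (185,333).

>>> apply_moves:
  deltas: [42,0,-1,20,0,42,0,-1,34,0,42,0,-1,34,0,42,0,-1,34,0,15,0,-1,34,0,15,0,-1,34,0,15,0,-1,34,0,15,0,-1,34,0,15,0,-1,20,0,15,0,-1,-20,0,15,0,-1,-60,0,15,0,-1,-100,0]

```text
clock: 15.15
position: [0.5529, 0.0362, 0.1509]
ee_rot: [-0.0, 0.749, 0.663, -0.0]
contact_force: [1.0, 0.1, -0.7]
width: 0.0274
gripper_force: 29.8
```

>>> apply_moves:
  deltas: [15,0,0,-20,0,15,0,0,-30,0,15,0,0,-30,0,15,0,0,-30,0]

```text
clock: 15.48
position: [0.5529, 0.0362, 0.1788]
ee_rot: [-0.0, 0.749, 0.663, -0.0]
contact_force: [-0.8, -0.0, -1.3]
width: 0.0273
gripper_force: 29.8
```

Run:
```python
from h import *
go(531.5,-324.9,195,-11)
```

```text
d [-361.    22.5  -16.2] turn 4.0 q6 0.06 at [552.9  36.2 178.8] w 27.3
```

>>> apply_moves:
  deltas: [15,-361,22,-16,4,15,-361,22,-16,4,15,-361,22,-16,4,15,-361,22,-16,4,15,-361,22,-16,4,15,-361,22,-16,4,15,-361,22,-16,4,15,-361,22,-16,4,15,-361,22,-16,4,15,-361,22,-16,4,15,-361,22,-16,4,15,-361,22,-16,4]

```text
clock: 16.48
position: [0.5306, -0.3235, 0.1929]
ee_rot: [-0.003, 0.772, 0.636, -0.0]
contact_force: [0.2, -0.2, -0.5]
width: 0.027
gripper_force: 29.8
```

>>> apply_moves:
  deltas: [15,0,0,0,0,15,0,0,0,0,15,0,0,0,0]

```text
clock: 16.73
position: [0.5318, -0.3233, 0.1953]
ee_rot: [-0.0, 0.771, 0.637, 0.0]
contact_force: [0.5, 0.9, -0.1]
width: 0.0274
gripper_force: 29.8
```

Run:
```python
from h import *
go(531.5,-325.5,119,-11)
```

```text
d [-2.2  0.2 76.3] turn 0.1 q6 -0.47 at [ 531.8 -323.3  195.3] w 27.4
```

>>> apply_moves:
  deltas: [15,-2,0,30,0,15,-2,0,50,0,15,-2,0,65,0,15,-2,0,72,0,15,-2,0,75,0,15,-2,0,75,0,15,-2,0,75,0,40,-2,0,75,0,40,-2,0,75,0,40,-2,0,75,0,40,-2,0,50,0,40,-2,0,0,0]

```text
clock: 17.73
position: [0.5287, -0.3249, 0.1835]
ee_rot: [-0.005, 0.772, 0.636, -0.001]
contact_force: [0.7, -0.0, 0.3]
width: 0.0403
gripper_force: 0.0
```

Run:
```python
from h import *
for i in range(2): im=get_image("scene")
t=get_image("top")
print("grip",blob(t,(205,137),12,lambda h:(h[...,1]>150)&(h[...,0]<20),.07))
a=im["frame"][130:230,130:290,::-1];b=t["frame"][100:200,130:290,::-1]
cv2.imwrite("pics/s4.png",np.vstack([cv2.resize(x,(480,300),interpolation=2) for x in (a,b)]))
h=cv2.cvtColor(t["frame"],cv2.COLOR_RGB2HSV).astype(int)
m=(h[...,1]>150)&(h[...,0]<20);m[:,:190]=0;m[:120]=0;m[160:]=0;m[:,225:]=0
ys,xs=np.nonzero(m);print(np.round([xs.mean(),ys.mean()],1),ray(t,(xs.mean(),ys.mean()),.074),t["position"])
go(676,0,130,0)
```

```text
grip ((array([673.2,   3.5]), array([20.2, 37.9]), -26.5), 129)
[204.6 136.4] [0.67209564 0.00338443 0.074     ] [ 0.38044695 -0.14448779  1.18091761]
d [349.9  77.   60.7] turn -11.0 q6 -0.47 at [ 533.3 -328.4  191.5] w 39.9
```

View pics/s4.png

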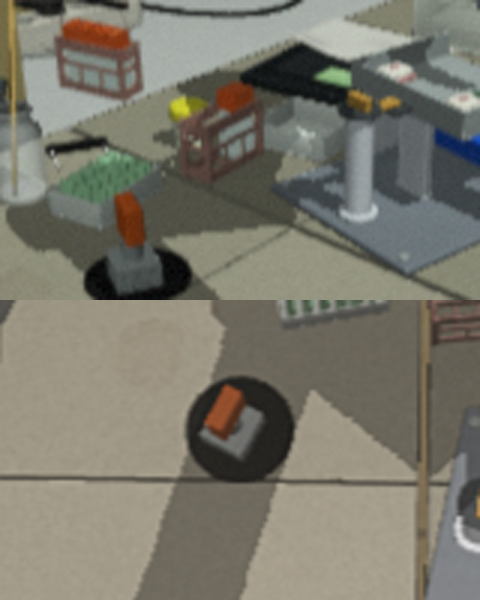

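The tray holds pink and white in view, with green just placed. The key stands on the mat at about (230,430) in the lower crop, with its grip axis near -26°. I'll approach it with the jaws at -116° so the quarter turn stays within joint 6's range.

>>> apply_moves:
  deltas: [45,352,76,0,105,45,352,76,0,105,45,352,76,0,105,45,352,76,0,105,45,352,76,0,105,45,352,76,0,105,45,352,76,20,105,45,352,76,40,105,45,352,76,40,105,45,352,76,40,105,45,352,76,40,105,45,352,76,40,105]

```text
clock: 18.88
position: [0.6723, 0.0058, 0.1453]
ee_rot: [-0.0, 0.999, -0.044, -0.001]
contact_force: [-0.0, -0.4, -0.5]
width: 0.0447
gripper_force: 0.0
```

Run:
```python
from h import *
go(675,3,130,64)
t=get_image("scene")
im=get_image("top");h=cv2.cvtColor(im["frame"],cv2.COLOR_RGB2HSV).astype(int)
# tray
print("green",blob(im,(344,192),12,lambda h:(h[...,0]>50)&(h[...,0]<90)&(h[...,1]>60),.103))
print("head",blob(im,(291,167),8,lambda h:(h[...,1]>120)&(h[...,0]>8)&(h[...,0]<30),.128))
print("tongue",blob(im,(306,171),7,lambda h:(h[...,1]>120)&(h[...,0]>8)&(h[...,0]<30),.112))
```

```text
d [ 3.   2.6 15.3] turn 21.0 q6 1.56 at [672.3   5.8 145.3] w 44.7Traceback (most recent call last):
  File "<stdin>", line 6, in <module>
  File "h.py", line 22, in blob
    return rect(im,m,z),int(m.sum())
           ~~~~^^^^^^^^
  File "h.py", line 12, in rect
    cs=max(cv2.findContours(m.astype(np.uint8),0,2)[0],key=cv2.contourArea)
ValueError: max() iterable argument is empty
```

>>> apply_moves:
  deltas: [45,3,3,10,7,45,3,3,20,14,45,3,3,30,21,45,3,3,30,21,45,3,3,30,21,45,3,3,30,21,45,3,3,30,21]

```text
clock: 19.57
position: [0.6761, 0.0009, 0.118]
ee_rot: [-0.0, 0.975, -0.222, 0.001]
contact_force: [1.1, 0.2, -0.0]
width: 0.0448
gripper_force: 0.0
```

Run:
```python
from h import *
go(675,3,60,64)
s=get_image("scene");im=get_image("top")
a=s["frame"][120:250,130:338,::-1];b=im["frame"][110:240,180:388,::-1]
cv2.imwrite("pics/s5.png",np.vstack([cv2.resize(x,(480,300),interpolation=2) for x in (a,b)]))
h=cv2.cvtColor(im["frame"],cv2.COLOR_RGB2HSV)
print("head",blob(im,(291,167),8,lambda h:(h[...,1]>110)&(h[...,0]>8)&(h[...,0]<30),.128))
print("tongue",blob(im,(306,171),7,lambda h:(h[...,1]>110)&(h[...,0]>8)&(h[...,0]<30),.112))
```

```text
d [-1.9 -1.4 58. ] turn 0.4 q6 1.92 at [676.1   0.9 118. ] w 44.8
head ((array([ 593.3, -194.6]), array([24.4,  8.7]), 0.4), 46)
tongue ((array([ 588.8, -226.2]), array([25.6, 12.7]), 82.6), 67)
```

View pics/s5.png

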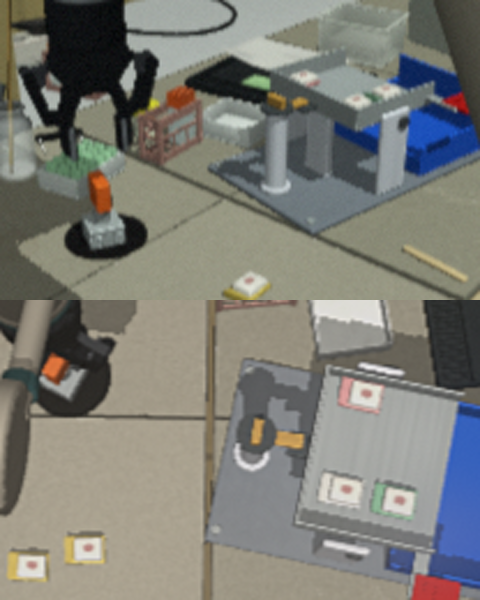

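The lower crop shows pink (362,393), white (343,490) and green (397,500) all in the tray. The tongue sits at (290,438), turned about 3°, so the head's long axis is near -8°. I'll grasp the key.

>>> apply_moves:
  deltas: [45,-1,-1,30,0,45,-1,-1,50,0,45,-1,-1,58,0,45,-1,-1,58,0,45,-1,-1,58,0,5,-1,-1,58,0,5,-1,-1,58,0,5,-1,-1,58,0,5,-1,-1,58,0,5,-1,-1,58,0,5,-1,-1,58,0,5,-1,-1,58,0]
  squeeze: 60

```text
clock: 20.67
position: [0.6761, 0.0024, 0.0604]
ee_rot: [-0.0, 0.975, -0.223, 0.001]
contact_force: [0.7, 0.7, 5.9]
width: 0.0152
gripper_force: 61.9
```

>>> apply_moves:
  deltas: [5,0,0,-35,0,5,0,0,-70,0,5,0,0,-110,0,5,0,0,-145,0,5,0,0,-145,0,5,0,0,-145,0,5,0,0,-145,0]

```text
clock: 21.25
position: [0.674, 0.0025, 0.2029]
ee_rot: [0.0, 0.975, -0.223, -0.001]
contact_force: [-0.6, 0.7, -2.4]
width: 0.0148
gripper_force: 61.0
```

Run:
```python
from h import *
im=get_image("scene")
cv2.imwrite("pics/s6.png",cv2.resize(im["frame"][100:250,130:330,::-1],(533,400),interpolation=2))
go(592.7,-194.4,206,82)
```

```text
d [ 12.7 212.5  -3.9] turn -17.8 q6 1.92 at [673.6   2.5 201.8] w 15.1
```

View pics/s6.png

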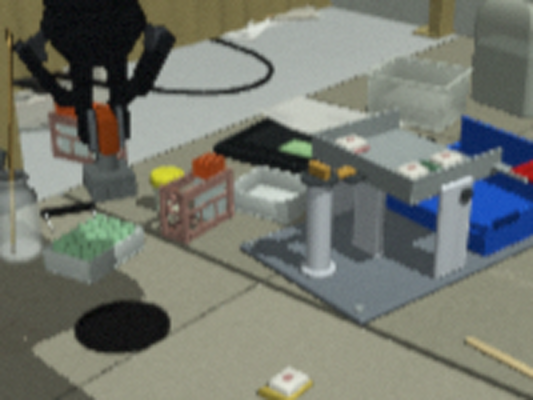

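>>> apply_moves:
  deltas: [5,13,212,-15,-17.8,5,13,212,-15,-17.8,5,13,212,-15,-17.8,5,13,212,-15,-17.8,5,13,212,-15,-17.8,5,13,212,-15,-17.8,5,13,212,-15,-17.8,5,13,212,-15,-17.8,5,13,212,-15,-17.8,5,13,212,-15,-17.8,5,13,212,-15,-17.8,5,13,212,-15,-17.8]

```text
clock: 22.3
position: [0.5951, -0.1929, 0.2189]
ee_rot: [-0.0, 0.998, -0.069, -0.0]
contact_force: [-0.0, 0.1, -1.3]
width: 0.0153
gripper_force: 60.9
```

Run:
```python
from h import *
go(592.7,-194.4,206,82)
s=get_image("scene");t=get_image("top")
p=np.array(get_state()["position"]);k=p-[0,0,.0574]
print("mat",blob(t,(210,143),24,lambda h:h[...,2]<50,.003),place_of("key_mat",t)[:1],ray(t,place_of("key_mat",t)[0]["point"],0))
for n,im in (("scene",s),("top",t)):
    print(n,"exp key origin",proj(im,k),"net",[(round(r["score"],2),np.round(r["point"],1)) for r in place_of("socket_key",im)[:2]])
    print("head exp",proj(im,[.5927,-.1944,.116]),[(round(r["score"],2),np.round(r["point"],1)) for r in place_of("screw_head",im)[:2]])
im=s;u,v=proj(s,k).astype(int);x0,y0=u-50,v-55;c=s["frame"][y0:y0+90,x0:x0+110,::-1];c=cv2.resize(c,(770,630)[0:2],interpolation=2)[:600]
def mk(P,col):
    q=(proj(s,P)-[x0,y0]+.5)*7;cv2.circle(c,(int(q[0]),int(q[1])),3,col,-1)
a=np.radians(-8);X=np.array([np.cos(a),np.sin(a),0]);Y=np.array([-np.sin(a),np.cos(a),0])
for sx in(-1,1):
  for sy in(-1,1):
    for z in (0,.022): mk(k+X*.020*sx+Y*.019*sy+[0,0,z],(0,255,0))
    mk(k+X*.018*sx+Y*.008*sy+[0,0,.074],(255,0,255)); mk(k+X*.018*sx+Y*.008*sy+[0,0,.04],(255,0,255))
    mk(np.array([.5927,-.1944,.128])+X*.012*sx+Y*.0045*sy,(255,0,0))
cv2.imwrite("pics/s7.png",c)
```

```text
d [-2.2  1.8 12.9] turn 0.1 q6 1.28 at [ 595.1 -192.9  218.9] w 15.3
mat ((array([675.8,  -0.8]), array([83.4, 84.1]), -89.1), 938) [{'point': [208.6, 140.0], 'score': 0.72}] [0.6826096  0.00311079 0.        ]
scene exp key origin [249.03681973 149.23820089] net [(0.73, array([250.5, 150.7]))]
head exp [249.70900814 165.48364205] [(0.66, array([247.3, 162.1]))]
top exp key origin [291.21928829 162.54488882] net [(0.76, array([292.3, 161.3])), (0.46, array([291.6, 169.3]))]
head exp [290.65916654 167.83152135] [(0.61, array([288.9, 161.4])), (0.49, array([289.4, 165.7]))]
```

View pics/s7.png

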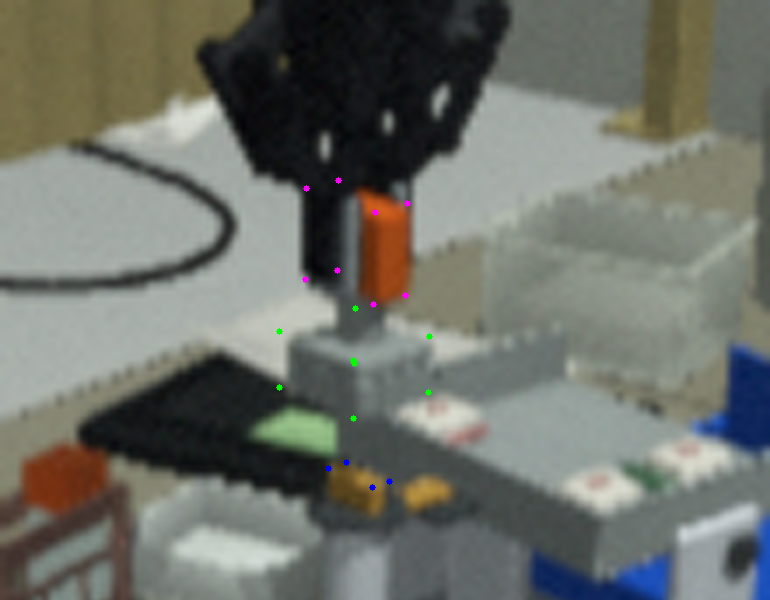

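The key hangs upright over the head, with its socket near (360,370) and the head at (358,483). The socket looks about 2 mm off along the key's -x, so I'll correct that and go down slowly.

>>> apply_moves:
  deltas: [5,1,2,15,0,5,1,2,26,0,5,1,2,26,0,5,1,2,29,0,5,1,2,32,0,5,1,2,35,0,5,1,2,38,0,5,1,2,40,0,5,1,2,40,0]

```text
clock: 23.45
position: [0.5952, -0.1962, 0.1787]
ee_rot: [-0.0, 0.998, -0.069, -0.0]
contact_force: [0.5, 0.2, -2.2]
width: 0.0151
gripper_force: 60.8
```

It has gone below the head's top with no extra force, so the pocket has caught. I'll seat it.

>>> apply_moves:
  deltas: [5,0,0,2,0,5,0,0,4,0,5,0,0,5,0,5,0,0,5,0,5,0,0,5,0]

```text
clock: 23.87
position: [0.5954, -0.1963, 0.1741]
ee_rot: [-0.0, 0.998, -0.069, 0.0]
contact_force: [0.9, -1.0, -1.6]
width: 0.0155
gripper_force: 60.8
```

>>> apply_moves:
  deltas: [5,0,0,0,-7,5,0,-0.5,0,-14,5,-0.1,-0.7,0,-21,5,-0.2,-0.9,0,-28,5,-0.4,-1.1,0,-35,5,-0.5,-1.3,0,-42,5,-0.7,-1.5,0,-49,5,-0.9,-1.7,0,-56,5,-1.1,-1.8,0,-63,5,-1.3,-1.9,0,-70,5,-1.6,-2,0,-77,5,-1.8,-2,0,-84]

```text
clock: 24.87
position: [0.5945, -0.1922, 0.1742]
ee_rot: [-0.001, 0.786, 0.618, 0.002]
contact_force: [1.6, 3.8, -0.6]
width: 0.0148
gripper_force: 60.9
```

>>> apply_moves:
  deltas: [5,0,-0.3,0,-5,5,0,-0.5,0,-9,5,0,-0.5,0,-12,5,0,-0.5,0,-14,5,0,-0.5,0,-14,5,0,-0.5,0,-14,5,0,-0.5,0,-14]

```text
clock: 25.45
position: [0.5939, -0.1933, 0.1743]
ee_rot: [-0.0, 0.707, 0.707, 0.001]
contact_force: [1.9, 3.4, -1.1]
width: 0.0154
gripper_force: 60.9
```

Run:
```python
from h import *
s=get_state();print(s["moment"],s["contact_force"]);go(595,-196,174,0)
im=get_image("scene");cv2.imwrite("pics/s8.png",cv2.resize(im["frame"][110:210,200:360,::-1],(800,500),interpolation=2))
```

```text
[ 0.80840262 -0.41440653 -0.07109351] [ 1.90422787  3.352242   -1.05356308]
d [-2.7  1.1  0.3] turn -0.0 q6 -0.43 at [ 593.9 -193.3  174.3] w 15.4
```

View pics/s8.png

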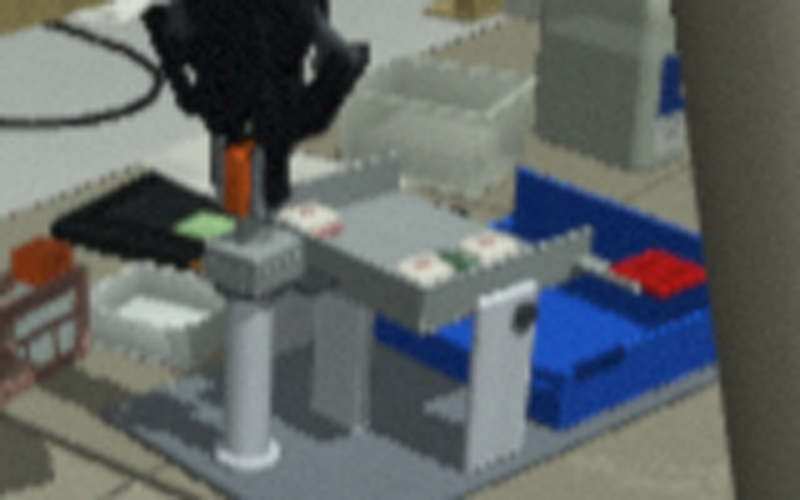

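The key is turned to 90° and seated at crop (250,255), and all the blocks are still in the tray. I'll release it, leave it on the head, and go to the plate.

>>> apply_moves:
  deltas: [40,0,0,0,0,40,0,0,0,0,40,0,0,0,0,40,0,0,0,0,40,0,0,-20,0,40,0,0,-50,0,40,0,0,-80,0,40,0,0,-80,0,40,0,0,-80,0,40,0,0,-80,0]

```text
clock: 26.33
position: [0.5929, -0.1941, 0.2538]
ee_rot: [-0.0, 0.707, 0.707, -0.0]
contact_force: [-0.2, -0.1, -0.4]
width: 0.0402
gripper_force: 0.0
```

Run:
```python
from h import *
im=get_image("scene")
print([(round(r["score"],2),np.round(r["point"],1),np.round(ray(im,r["point"],.116),3)) for r in place_of("socket_key",im)[:2]])
go(436.4,-358.3,150,-11)
```

```text
[(0.69, array([250.2, 163. ]), array([ 0.602, -0.208,  0.116]))]
d [-164.6 -155.9  102.9] turn 11.0 q6 -0.43 at [ 592.5 -193.8  252.6] w 39.9
```

>>> apply_moves:
  deltas: [40,-165,-156,0,11,0,-165,-156,0,11,0,-165,-156,0,11,0,-165,-156,0,11,0,-165,-156,0,11,0,-165,-156,40,11,0,-165,-156,80,11,0,-165,-156,103,11,0,-165,-156,103,11,0,-165,-156,103,11,0,-165,-156,103,11]

```text
clock: 27.35
position: [0.4383, -0.3596, 0.1521]
ee_rot: [0.001, 0.771, 0.636, 0.0]
contact_force: [-0.2, -0.4, 0.5]
width: -0.0002
gripper_force: 0.0
```

Run:
```python
from h import *
for i in range(3): im=get_image("scene")
go(436.4,-358.3,73,-11)
```

```text
d [ 1.1 -2.9 80.1] turn 0.1 q6 -0.62 at [ 438.8 -359.7  153.1] w -0.2
```

>>> apply_moves:
  deltas: [0,1,-3,24,0,0,1,-3,34,0,0,1,-3,42,0,0,1,-3,50,0,0,1,-3,58,0,0,1,-3,66,0,0,1,-3,73,0,0,1,-3,78,0,0,1,-3,78,0,0,1,-3,78,0,0,1,-3,78,0,0,1,-3,78,0]

```text
clock: 28.5
position: [0.4356, -0.3584, 0.0747]
ee_rot: [0.001, 0.771, 0.636, -0.0]
contact_force: [-0.8, -1.2, 6.6]
width: -0.0002
gripper_force: 3.0
```

Run:
```python
from h import *
im=get_image("scene");t=get_image("top")
a=im["frame"][110:210,200:360,::-1];b=t["frame"][130:260,260:468,::-1]
cv2.imwrite("pics/s9.png",np.vstack([cv2.resize(x,(480,300),interpolation=2) for x in (a,b)]))
go(436.4,-358.3,73,-11)
```

```text
d [0.2 0.7 1.8] turn 0.1 q6 -0.62 at [ 435.6 -358.4   74.8] w 0.4
```

View pics/s9.png

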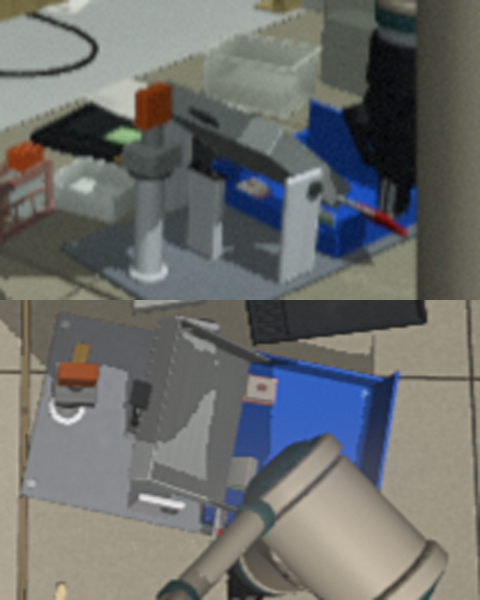

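The tray is fully tipped and empty, with blocks in the bin near (260,390) and (240,470). The key stays upright on the screw. I'll let the tray come back gently.

>>> apply_moves:
  deltas: [0,0,0,0,0,0,0,0,0,0,0,0,0,-8,0,0,0,0,-18,0,0,0,0,-28,0,0,0,0,-38,0,0,0,0,-48,0,0,0,0,-60,0,0,0,0,-100,0,0,0,0,-140,0,0,0,0,-165,0,40,0,0,-165,0]

```text
clock: 29.6
position: [0.4368, -0.3583, 0.2443]
ee_rot: [0.005, 0.771, 0.636, 0.001]
contact_force: [1.1, -1.7, -1.0]
width: 0.0111
gripper_force: 0.0
```

>>> apply_moves:
  deltas: [40,0,0,0,0,40,0,0,0,0,40,0,0,0,0,40,0,0,0,0]

```text
clock: 29.93
position: [0.434, -0.3564, 0.2363]
ee_rot: [-0.002, 0.771, 0.636, 0.0]
contact_force: [0.9, 0.3, -0.1]
width: 0.0402
gripper_force: 0.0
```

Run:
```python
from h import *
go(593.3,-193.5,240,0)
```

```text
d [190.3 125.4  -3.6] turn -11.0 q6 -0.62 at [ 434.  -356.4  236.3] w 40.2
```

>>> apply_moves:
  deltas: [40,190,125,-10,-11,40,190,125,-10,-11,40,190,125,-10,-11,40,190,125,-10,-11,40,190,125,-10,-11,40,190,125,-10,-11,40,190,125,-10,-11,40,190,125,-10,-11,40,190,125,-10,-11,40,190,125,-10,-11,40,190,125,-10,-11]

```text
clock: 30.85
position: [0.5926, -0.1958, 0.2479]
ee_rot: [-0.0, 0.708, 0.707, -0.0]
contact_force: [-0.1, 0.1, 0.3]
width: 0.0399
gripper_force: 0.0
```

Run:
```python
from h import *
im=get_image("scene");t=get_image("top")
a=im["frame"][110:210,200:360,::-1];b=t["frame"][130:260,260:468,::-1]
cv2.imwrite("pics/s10.png",np.vstack([cv2.resize(x,(480,300),interpolation=2) for x in (a,b)]))
go(593.7,-193.5,174,0)
```

```text
d [ 2.2  0.8 74.2] turn -0.1 q6 -0.43 at [ 592.9 -195.7  248.2] w 40.0
```

View pics/s10.png

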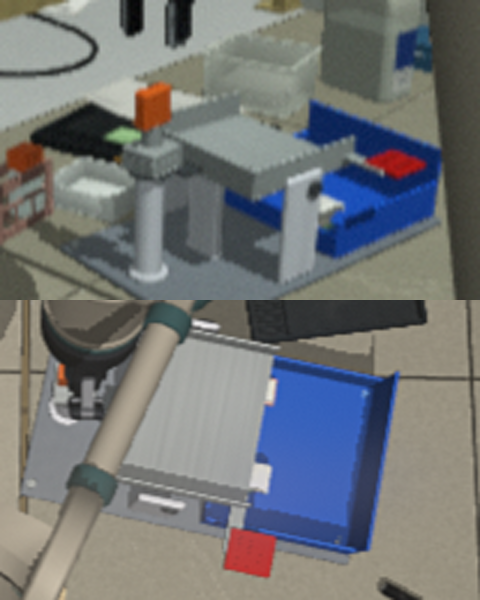

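The tray is level and empty. The blocks show at (270,390) and (260,478) at the near end of the bin, partly under the mouth. I'll check that they are inside.

Run:
```python
from h import *
t=get_image("top");s=get_image("scene")
def st(p): 
    v=np.array(p[:2])*1000-[570.7,-307];return np.round([v@[.9816,-.1908],v@[.1908,.9816]],0)
for z in (.02,.035): print(z,st(ray(t,(260+268/2.308,130+90/2.308),z)),st(ray(t,(260+260/2.308,130+178/2.308),z)),"scene",st(ray(s,(200+327/3,110+208/3),z)))
for im,n in((t,'top'),(s,'scene')):
    for q in("bin_floor",): print(n,[(round(r['score'],2),st(ray(im,r['point'],.012))) for r in place_of(q,im)])
    print([(round(r['score'],2),np.round(r['point']),st(ray(im,r['point'],.015))) for r in place_of("cassette_1",im)])
a=s["frame"][155:195,270:350,::-1];b=t["frame"][155:225,355:445,::-1]
cv2.imwrite("pics/s11.png",np.vstack([cv2.resize(a,(700,280),interpolation=2)[:250],cv2.resize(b,(430,335),interpolation=2).repeat(1,1) if 0 else cv2.copyMakeBorder(cv2.resize(b,(430,335),interpolation=2),0,0,0,270,0)]))
```

```text
0.02 [ 59. -87.] [-33. -95.] scene [ -28. -102.]
0.035 [ 56. -84.] [-35. -92.] scene [-48. -77.]
top [(0.81, array([  -1., -119.]))]
[(0.67, array([368., 205.]), array([-31., -83.])), (0.5, array([194., 224.]), array([-161.,  311.])), (0.37, array([368., 165.]), array([ 66., -67.]))]
scene [(0.66, array([   9., -122.])), (0.6, array([  13., -144.]))]
[(0.72, array([227., 262.]), array([-181.,  328.])), (0.54, array([305., 175.]), array([   7., -122.])), (0.54, array([238., 246.]), array([-150.,  272.]))]
```

View pics/s11.png

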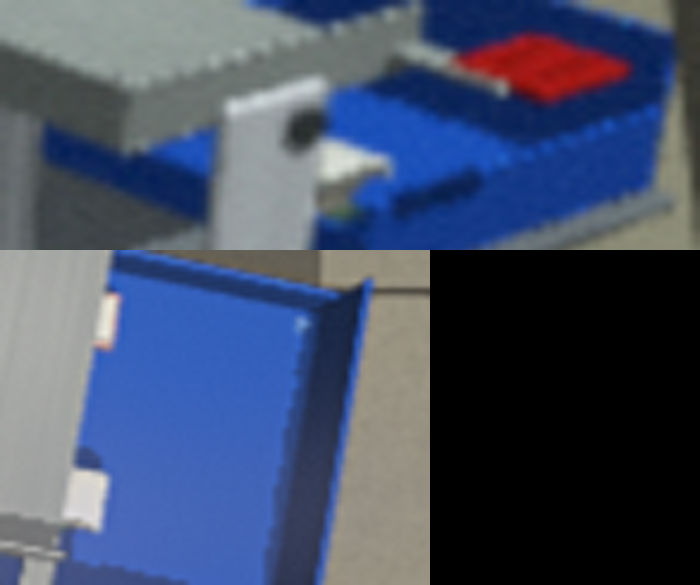

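Pink and white have their front edges at y≈-90 in the stand frame, where the bin's inside runs from about -48 to -194. White lies on green inside the near wall, so all three are in. I'll regrasp the key.

>>> apply_moves:
  deltas: [40,2,1,30,0,40,2,1,55,0,40,2,1,70,0,40,2,1,74,0,40,2,1,74,0,40,2,1,74,0,5,2,1,74,0,5,2,1,74,0,5,2,1,74,0,5,2,1,74,0,5,2,1,74,0,5,2,1,74,0]
  squeeze: 60

```text
clock: 32.25
position: [0.5948, -0.193, 0.1756]
ee_rot: [0.001, 0.707, 0.707, 0.0]
contact_force: [-3.2, -0.3, 6.0]
width: 0.015
gripper_force: 59.9
```

>>> apply_moves:
  deltas: [5,0,0,0,7,5,0,0,0,14,5,0,0,0,21,5,0,0,0,28,5,0,0,0,35,5,0,0,0,42,5,0,0,0,49,5,0,0,0,56,5,0,0,0,63,5,0,0,0,70,5,0,0,0,77,5,0,0,0,84]

```text
clock: 33.25
position: [0.5962, -0.1943, 0.1757]
ee_rot: [0.002, 0.999, 0.05, 0.002]
contact_force: [-0.3, -2.4, 3.6]
width: 0.015
gripper_force: 59.8
```

Run:
```python
from h import *
s=get_state();print(s["moment"],s["contact_force"]);go(593.7,-193.5,174,68)
```

```text
[-0.5901436  -0.06450847  0.02250259] [-0.30758427 -2.39789919  3.64665248]
d [-2.4 -1.   1.6] turn 27.7 q6 1.05 at [ 596.2 -194.3  175.7] w 15.0
```

>>> apply_moves:
  deltas: [5,0,0,0,7,5,0,0,0,14,5,0,0,0,21,5,0,0,0,26,5,0,0,0,28,5,0,0,0,28,5,0,0,0,28,5,0,0,0,28]

```text
clock: 33.92
position: [0.5958, -0.1949, 0.1757]
ee_rot: [0.002, 0.982, -0.19, 0.002]
contact_force: [-0.2, -5.2, 5.9]
width: 0.0153
gripper_force: 60.0
```

Run:
```python
from h import *
s=get_state();print(s["moment"],s["contact_force"]);go(593.7,-193.5,174,68)
t=get_image("top");b=t["frame"]
print("tongue",blob(t,(306,171),9,lambda h:(h[...,1]>110)&(h[...,0]>8)&(h[...,0]<30),.112))
```

```text
[-1.06538102e+00  1.40606988e-01  3.14205086e-04] [-0.21599017 -5.15806359  5.91035664]
d [-2.5 -0.5  1.6] turn 0.1 q6 1.53 at [ 595.8 -194.9  175.7] w 15.3
tongue ((array([ 589.1, -221.6]), array([15.5, 13.1]), 76.6), 39)
```

>>> apply_moves:
  deltas: [5,0,0,0,3,5,0,0,0,5,5,0,0,0,5,5,0,0,0,2,5,0,0,0,-3,5,0,0,0,-3,5,0,0,-15,-3,5,0,0,-40,-3,5,0,0,-70,-3,5,0,0,-70,-3,5,0,0,-70,-3]

```text
clock: 34.88
position: [0.5953, -0.1922, 0.2453]
ee_rot: [-0.0, 0.986, -0.164, 0.001]
contact_force: [0.1, 1.5, -2.2]
width: 0.015
gripper_force: 59.4
```

Run:
```python
from h import *
go(675.8,-1,200,64)
t=get_image("top")
print("tongue",blob(t,(306,171),9,lambda h:(h[...,1]>110)&(h[...,0]>8)&(h[...,0]<30),.112))
s=get_image("scene");print(place_of("key_mat",s)[:1],ray(s,place_of("key_mat",s)[0]["point"],0))
a=s["frame"][110:210,160:320,::-1]
cv2.imwrite("pics/s12.png",cv2.resize(a,(800,500),interpolation=2))
```

```text
d [  14.1 -206.9   45.6] turn 7.1 q6 1.48 at [ 595.3 -192.2  245.3] w 15.0
tongue ((array([ 587.9, -220.8]), array([11.2, 15.5]), -89.1), 40)
[{'point': [175.2, 224.6], 'score': 0.82}] [0.66743952 0.00855184 0.        ]
```

View pics/s12.png

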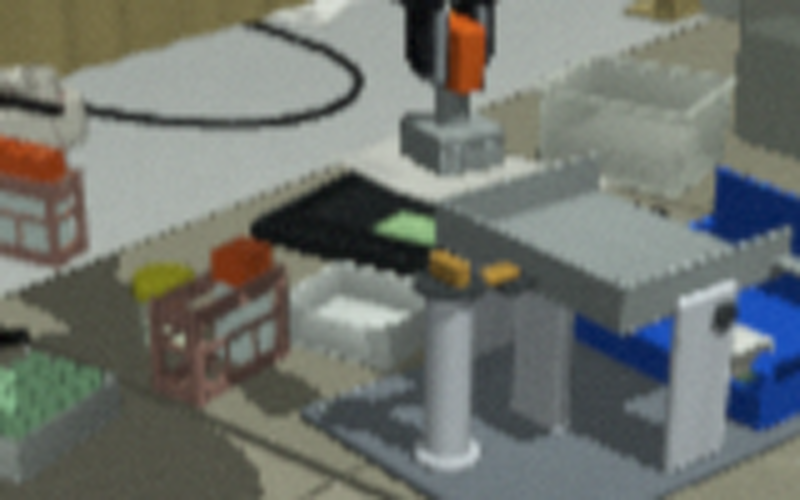

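The tongue is back over the lug at (500,272). The key has lifted free and hangs upright, so it goes to the mat next.

>>> apply_moves:
  deltas: [5,14,-207,0,7,5,14,-207,0,7,5,14,-207,0,7,5,14,-207,0,7,5,14,-207,0,7,5,14,-207,0,7,5,14,-207,40,7,5,14,-207,80,7,5,14,-207,110,7,5,14,-207,110,7,5,14,-207,110,7,5,14,-207,110,7]

```text
clock: 36.08
position: [0.6762, -0.0018, 0.1353]
ee_rot: [-0.0, 0.974, -0.225, 0.001]
contact_force: [0.2, -1.1, -0.8]
width: 0.0151
gripper_force: 59.5
```

Run:
```python
from h import *
for i in range(2): get_image("scene")
go(676,0.5,63,64)
```

```text
d [-2.2 -1.6 73.9] turn 0.0 q6 1.92 at [676.9  -1.9 136.9] w 15.3
```

>>> apply_moves:
  deltas: [5,-2,-2,30,0,5,-2,-2,50,0,5,-2,-2,62,0,5,-2,-2,68,0,5,-2,-2,71,0,5,-2,-2,73,0,5,-2,-2,74,0,5,-2,-2,74,0,5,-2,-2,74,0,5,-2,-2,74,0]

```text
clock: 37.02
position: [0.6752, 0.001, 0.0626]
ee_rot: [-0.0, 0.974, -0.225, 0.001]
contact_force: [-2.0, -0.2, 6.4]
width: 0.0153
gripper_force: 60.7
```

Force is up to 6 N, so the key is standing on the mat. I'll release and lift.

>>> apply_moves:
  deltas: [45,0,0,0,0,45,0,0,0,0,45,0,0,0,0,45,0,0,0,0,45,0,0,-20,0,45,0,0,-50,0,45,0,0,-90,0,45,0,0,-130,0,45,0,0,-150,0,45,0,0,-150,0,45,0,0,-150,0,45,0,0,-150,0]

```text
clock: 38.02
position: [0.6734, 0.0012, 0.2089]
ee_rot: [0.0, 0.974, -0.225, -0.001]
contact_force: [-0.6, 0.1, -0.2]
width: 0.0453
gripper_force: 0.0
```

Run:
```python
from h import *
s=get_image("scene");t=get_image("top")
a=s["frame"][110:260,120:360,::-1];cv2.imwrite("pics/s13.png",cv2.resize(a,(800,500),interpolation=2))
print("grip",blob(t,(205,137),12,lambda h:(h[...,1]>150)&(h[...,0]<20),.07))
```

```text
grip ((array([671.4,   1.4]), array([20.1, 36.9]), -24.1), 125)
```

View pics/s13.png

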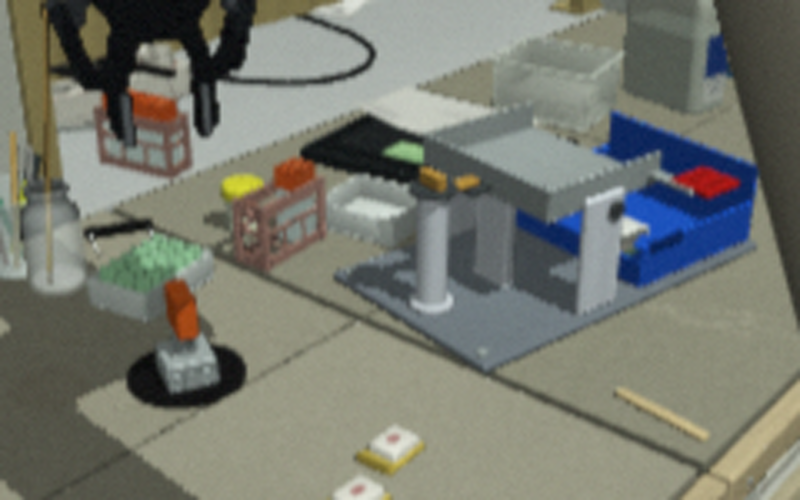

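The key stands upright in the middle of its mat at (187,365), the lock is closed at (450,182), the tray is level and the yellow cassettes haven't moved.

```bash
python3 -c "
from rig import *
print(sign_off())"
```

```text
the job is handed in; nothing more can be done
None
```

I finished the job and handed it in, though no verdict came back: the pink, green and white blocks (three were present) look to be in the bin, the tray is level and locked again, the key stands upright on its mat, and the yellow cassettes were not touched.

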